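# Open the stud jig to its index and hold it open

## Task

Open the jig so that a colleague can take out the finished stud: first swing the presser lever up off the stud as far as it goes, then pull the spring-return jaw out by its bow handle until its pointer stands between the two ribs of the index, and keep it there. Your program finishes while you are still holding the handle, with the lever left up. Leave the stud in its nest and the index where it is set, and do not disturb the tray, the bottle and the brush.

Things in the scene. Friction and masses are not known exactly. Their poses are not given: they have to be found in the camera images.
- jig: Grey-painted jig bolted to the table, 170 (x) x 380 (y) x 12 mm base plate with a nest of four steel pins, a lever head and a jaw. Origin on the table, z up; its +y axis runs along the jig towards the lever head (base plate from y = -220 to +160 mm) and the jaw is pulled out along its -y axis. The stud's nest is at y = +30 mm, the index rail along its -x side.
- presser (a joint): Hinge of the presser lever in rad: 0 = down, its rubber foot on the stud; 1.2 = fully up against its stop. The axis is parallel to the jig's x axis. A light friction hinge (0.08 N m), it stays where it is left.
- presser_hinge (a point): Point on the lever's hinge axis, in the head, 88 mm above the table.
- lever_ball (a point): Centre of the black ball, 20 mm diameter, at the free end of the presser lever. Lever down, it is 88 mm from the hinge towards the jig's -y and 16 mm above it (104 mm above the table, 45 mm above the stud); it moves up and towards +y round the hinge. Both sides of the ball along the jig's x axis are clear.
- pull_jaw: Sliding jaw of the jig: steel slide, 60 mm wide jaw block with rubber face against the stud (top 46 mm above the table), pointer and bow handle. Origin on the table level, at the face that meets the stud; axes as the jig's. A spring draws it back: about 4.5 N closed, 0.9 N more for each 10 mm pulled. Closed, its origin is at y = -35.5 mm in the jig's frame; it slides 85 mm towards the jig's -y, and flies back when let go.
- handle_bar (a point): Middle of the bow handle's level dark bar: 14 mm diameter, 60 mm long along the jig's x axis, 72 mm above the table, clear space of 33 mm below it. It can be pinched from above across the bar (along the jig's y).
- pointer_tip (a point): Tip of the small dark pointer, a 4 mm wide blade that sticks out of the jaw block towards the jig's -x, 34 mm above the table. It moves with the jaw; closed, at y = -48.5 mm in the jig's frame.
- index_gap (a point): The index: a small steel block that sits on the rail beside the jaw with two upright ribs 5 mm thick, 14 mm clear between them, tops 38 mm above the table. This point is the middle of the gap, at the ribs' end that faces the pointer. It is set 25 to 65 mm from the closed pointer along the jig's -y; axes as the jig's. It stays where set unless it is knocked.
- stud_center (a point): Centre of the finished road stud, a round grey housing with clear lens, 128 mm diameter, 47 mm high, loose in the jig's nest with its underside 12 mm above the table.
- tray: Bystander: small black tray of brass inserts, 62 x 90 x 22 mm; origin under its centre.
- oil_bottle: Bystander: white dosing bottle with an orange tip, 38 mm diameter, 105 mm high; origin under its centre.
- brush: Bystander: flat dusting brush with wooden handle, 24 x 168 x 10 mm; origin under its centre.

How it is judged (in metres and radians):
On the way, in this order (a step that is already met when the one before it is completed fails the run):
1. the presser lever is up while the jaw is still closed (value of joint presser above 0.95 rad and distance of pointer_tip from where it was at the start of the episode below 0.01 m), for 0.2 s.
2. the jaw is pulled out with its pointer between the ribs of the index (y of pointer_tip in the frame of index_gap between -0.005 and 0.005 m), for 0.2 s.
At the end, for the whole second after the job is handed in: At the end the fingers hold the jaw (more than 2 N) still, its pointer within 5 mm of the middle of the index gap (so between the ribs), the presser lever is up (over 0.95 rad) and the stud is in its nest (within 8 mm of where it was) (all of step 2 and contact force between the fingers and pull_jaw above 2 N and linear speed of pull_jaw below 0.01 m/s and value of joint presser above 0.95 rad and distance of stud_center from where it was at the start of the episode below 0.008 m); the arm keeps its last pose, push and grip.
It fails at once if the jaw is pulled out while the presser lever is still down (distance of pointer_tip from where it was at the start of the episode above 0.012 m and value of joint presser below 0.8 rad).
It fails at once if the index is shifted (distance of index_gap from where it was at the start of the episode above 0.004 m).
It fails at once if the stud is lifted or knocked out of its nest (distance of stud_center from where it was at the start of the episode above 0.015 m).
It fails at once if the tray, bottle or brush is disturbed (distance of any of tray, oil_bottle, brush from where it was at the start of the episode above 0.02 m).
It also fails if it takes over 45 s, if anything falls off the work surface, if the arm or the gripper's body presses on something with over 40 N, if the wrist force passes 120 N, or if a joint passes its speed limit or range.

## Robot

A 6-joint arm with a two-finger parallel gripper is mounted at the origin on a cart in front of the work surface, level with it; the furniture and walls round the work are solid. World frame = base frame: x ahead of the robot, y to its left, z up, the work surface at z = 0. Lengths are in mm, angles in rad, forces in N, time in s.
With the tool pointing down it reaches from about 300 to 775 mm from the base axis. Payload 14.6 kg.
Tool frame: the origin (TCP) lies at the very end of the fingers, on their centre line; the grasp point (between the pads) lies 19 mm behind it; z points along the fingers, y is the line along which they close (so a half turn about z gives the same grasp; the last joint's range is limited). The gripper opens to 94 mm and grips with 3 to 60 N. Pads are 16 mm wide; open, the fingers measure 119 mm over their backs; the gripper's body (75 mm by 177 mm) begins 78 mm behind the grasp point.
Start: joints at [-1.396, 0.3, 1.521, -0, 1.321, -0.067], TCP at [131.691, -533.991, 205.446] pointing down, gripper open.
Joint ranges: [-3.03, 3.03], [-0.79, 2.21], [0.23, 2.52], [-1.04, 4.18], [0, 3.07], [-2.55, 2.55]. Speed limits (rad/s): [2.22, 2.22, 2.57, 3.14, 3.14, 3.14].

## Interface

Orientations are given as [roll, pitch, yaw] about the fixed x, y, z axes, in that order (R = Rz(yaw) Ry(pitch) Rx(roll)).
In Python, from cell import manip, optics gives the robot as it stands.
- The arm moves only by the shell command python3 -m crank 'ROWS' [FORCE]. ROWS is JSON, a list of rows, each a list of 7 numbers: the opening in per cent of the stroke, from 0 (shut) to 100 (fully open), then the shift along the tool's x, y, z in mm, then the turn, a rotation vector about the tool's x, y, z in rad. A call has 1 to 10 rows; each row is the pose to reach, as a shift and turn from the pose commanded when the call began, along the tool's axes at that moment; what a row does not reach only later rows make up. A row lasts 1/10 s, in which the tool goes at most 50 mm and 8.59 degrees, less where a joint would pass 70% of its speed; a pose out of reach is approached as far as the arm can. A call with a gripper value outside its range is refused whole. The fingers move at their own pace and stop on an object; FORCE is the grip in N (left out, the last holds). Time passes only in rows, so rows that repeat a pose let the fingers close. It gives the time, the measured TCP pose, the force, the opening and the grip force at its end, in the units of the state.
- manip.read_state(): the state, without advancing time (a new reading comes with each control period).
- optics.camera(name): name is "scene" or "top" or "wrist"; returns (picture, depth): 480x640x3 uint8, red, green, blue; 480x640 float32, mm along the optical axis (not along the pixel's ray), 0 where there is no reading.
- optics.calibration(name): a dict with "camera_matrix" (3x3 intrinsics, pixels), "R" (3x3) and "t" (3): a world point X has camera coordinates R X + t. Camera axes: x right, y down, z forward; pixel columns grow to the right and rows downward; lengths in mm; the calibration is good to about 2 mm. A picture is of the moment at which its call begins: read the wrist's pose just before it. calibration takes no time and is no camera call; for the wrist camera it gives the pose at the moment of the call.
- manip.sign_off(): hands the job in; it is judged then, once.
The state is a dict: "clock": time; "joints": joint angles; "qd": joint speeds; "effort": joint torques, N m; "eef_pos": TCP position; "eef_rot": TCP orientation; "wrist_force": force on the tool from outside, world axes, zero at the start; "moment": the same for the moment, N m; "finger_gap": finger opening in mm; "finger_force": force on a finger pad.
Only numpy, scipy, OpenCV 4.12 (cv2) and the standard library are available. Lean on these libraries where they do the work, as an engineer would, in place of code of your own. Each camera call takes 0.05 s, during which the arm holds its last target. There are 200 camera calls.

## Working session

There is one attempt and no reset: what is moved stays moved. The work goes in short steps, Python scripts to look and compute and a shell command to move; the robot and the scene stay as the last step left them, time stands still between calls to the robot, and variables do not carry over. Pictures are saved under pics/ and viewed, at most 10 in all, crops included, and the job is handed in when it is done.

```bash
ls; mkdir -p pics; python3 - <<'E'
from cell import manip, optics
import cv2,numpy as np
s=manip.read_state(); print({k:np.round(v,3).tolist() for k,v in s.items()})
for n in("scene","top"):
    p,d=optics.camera(n); cv2.imwrite(f"pics/{n}0.png",p[:,:,::-1]); np.savez(f"pics/{n}0.npz",p=p,d=d)
    c=optics.calibration(n); print(n,c)
E
```

```text
pics
{'clock': 0.0, 'joints': [-1.396, 0.3, 1.522, -0.0, 1.321, -0.067], 'qd': [-0.001, -0.0, -0.001, 0.001, -0.0, 0.002], 'effort': [-0.002, -53.181, -35.274, 0.071, 0.024, -0.0], 'eef_pos': [131.64, -533.742, 204.889], 'eef_rot': [-3.14, -0.0, 0.242], 'wrist_force': [0.115, -0.579, -0.859], 'moment': [-0.045, 0.007, -0.002], 'finger_force': 0.0, 'finger_gap': 93.832}
scene {'camera_matrix': array([[619.22197582,   0.        , 324.58934728],
       [  0.        , 619.22197582, 235.56294627],
       [  0.        ,   0.        ,   1.        ]]), 'R': array([[-0.76198439, -0.64733145, -0.01848759],
       [-0.44238156,  0.54115912, -0.71515408],
       [ 0.47294646, -0.53675767, -0.6987223 ]]), 't': array([ 438.84547477,  286.55120458, 1470.30704943])}
top {'camera_matrix': array([[470.86588906,   0.        , 316.96231463],
       [  0.        , 470.86588906, 233.46192841],
       [  0.        ,   0.        ,   1.        ]]), 'R': array([[-0.00467625, -0.99995875,  0.00778706],
       [-0.99316701,  0.00373615, -0.11664186],
       [ 0.11660796, -0.0082793 , -0.99314351]]), 't': array([   7.88582503,  532.9377857 , 1067.57658804])}
```

View pics/top0.png

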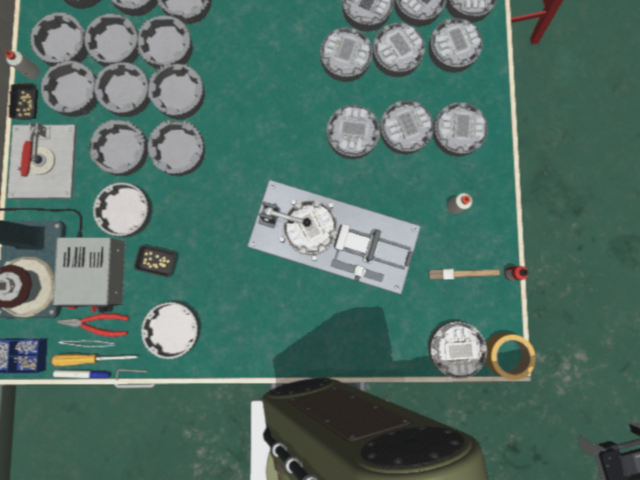

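View pics/scene0.png

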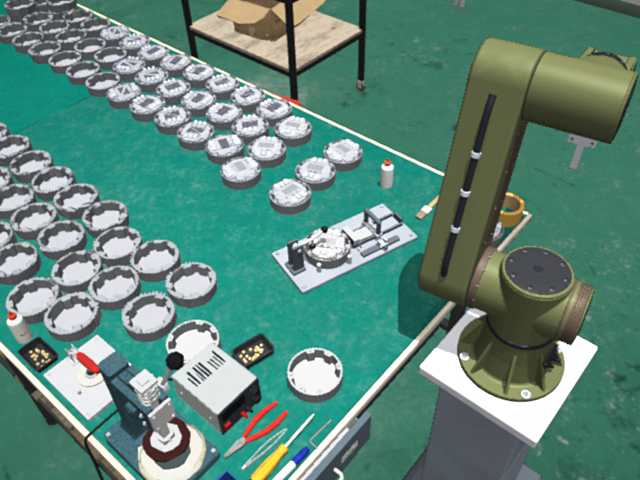

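The top view shows the jig with corners about (270,181), (420,226), (402,293) and (249,247). The lever head is at (268,212), the ball near (306,221), the handle near (375,245) and the index near (360,272). The tray, bottle and brush are at (156,260), (460,203) and (465,274). The scene view agrees with this. Next I'll measure the plate and zoom in.

```bash
cat > h.py <<'E'
import numpy as np,cv2
from cell import manip,optics
def ray(c,uv,z):
    K,R,t=c["camera_matrix"],c["R"],c["t"]
    o=-R.T@t; d=(np.c_[np.atleast_2d(uv),np.ones(len(np.atleast_2d(uv)))]@np.linalg.inv(K).T)@R
    return o+d*((z-o[2])/d[:,2])[:,None]
def proj(c,X):
    p=(np.atleast_2d(X)@c["R"].T+c["t"])@c["camera_matrix"].T
    return p[:,:2]/p[:,2:]
def cloud(c,d):
    v,u=np.indices(d.shape); K=c["camera_matrix"]
    P=np.stack([(u-K[0,2])/K[0,0]*d,(v-K[1,2])/K[1,1]*d,d],-1)
    return (P-c["t"])@c["R"]
E
python3 - <<'E'
from h import *
c=optics.calibration("top"); f=np.load("pics/top0.npz"); p,d=f["p"],f["d"]
P=cloud(c,d); r=(slice(170,305),slice(235,435))
print("z table",np.median(P[300:310,300:350,2]), "plate",np.median(P[250:256,300:320,2]))
hsv=cv2.cvtColor(p,cv2.COLOR_RGB2HSV)
m=np.zeros(d.shape,np.uint8); m[r]=(hsv[r][...,1]<70)*255
m=cv2.morphologyEx(m,cv2.MORPH_CLOSE,np.ones((9,9)))
cs,_=cv2.findContours(m,cv2.RETR_EXTERNAL,cv2.CHAIN_APPROX_NONE); k=max(cs,key=cv2.contourArea)
w=ray(c,k[:,0].astype(float),12)[:,:2]
rect=cv2.minAreaRect(w.astype(np.float32)); print(rect)
print(cv2.boxPoints(rect))
cv2.imwrite("pics/crop0.png",cv2.resize(p[170:305,240:430,::-1],None,fx=4,fy=4,interpolation=cv2.INTER_CUBIC))
E
```

```text
z table -0.6208615338629214 plate 39.1463538463478
((529.1627807617188, -34.93540954589844), (382.91766357421875, 172.01661682128906), 72.552734375)
[[ 389.70673 -191.79817]
 [ 553.80945 -243.37355]
 [ 668.61884  121.92735]
 [ 504.5161   173.50273]]
```

View pics/crop0.png

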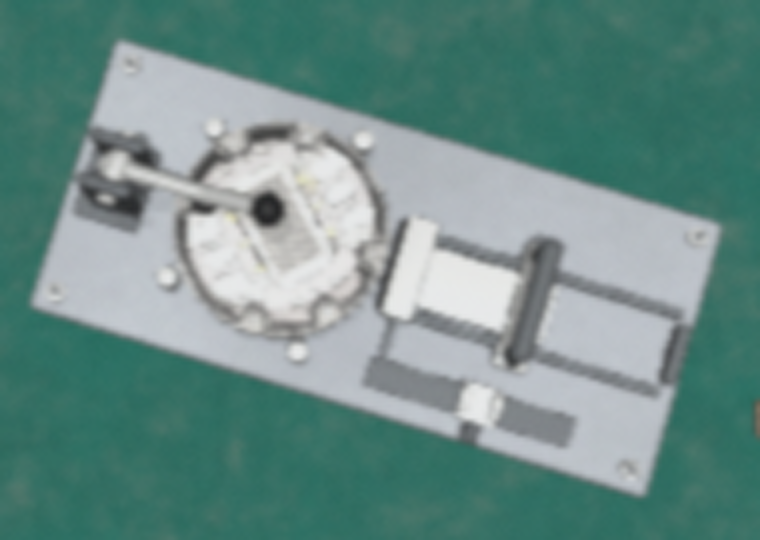

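The crop (4x, offset 240,170) shows the ball at (267,208), the handle bar from (548,242) to (517,358), the pointer at about (387,350), and the index block at (480,404) with a pale top. I'll convert these to the jig frame.

```bash
cat >> h.py <<'E'
YAW=np.deg2rad(72.5527-90); O=np.array([529.163,-34.935,0])+30*np.array([-np.sin(YAW),np.cos(YAW),0])
RJ=np.array([[np.cos(YAW),-np.sin(YAW),0],[np.sin(YAW),np.cos(YAW),0],[0,0,1]])
def toj(X): return (np.atleast_2d(X)-O)@RJ
def tow(X): return np.atleast_2d(X)@RJ.T+O
E
python3 - <<'E'
from h import *
c=optics.calibration("top")
for n,u,v,z in [("ball",267,208,104),("bar1",548,242,72),("bar2",517,358,72),("ptr",387,350,34),("idx",480,404,38),("stud",282,229,59)]:
    X=ray(c,[[240+u/4-.4,170+v/4-.4]],z); print(n,X.round(1),toj(X).round(1))
print("O",O,"yaw",YAW)
print("expected world: ball",tow([0,160-160,0]))
s=manip.read_state(); c=optics.calibration("wrist"); print(-c["R"].T@c["t"], c["R"].round(3))
P=tow([[0,0,100],[0,-100,72]]); print(proj(c,P))
E
```

```text
ball [[550.6  29.3 104. ]] [[  1.2  37.7 104. ]]
bar1 [[ 535.3 -128.3   72. ]] [[  33.8 -117.2   72. ]]
bar2 [[ 470.1 -109.7   72. ]] [[ -34. -119.   72.]]
ptr [[477.4 -39.   34. ]] [[-48.2 -49.4  34. ]]
idx [[445.8 -91.9  38. ]] [[ -62.4 -109.4   38. ]]
stud [[544.9  21.4  59. ]] [[-1.9 28.5 59. ]]
O [538.15785364  -6.31520601   0.        ] yaw -0.3045128305832066
expected world: ball [[538.15785364  -6.31520601   0.        ]]
[ 197.39985465 -517.5219618   384.7756204 ] [[ 0.24  -0.971 -0.002]
 [-0.944 -0.234  0.233]
 [-0.226 -0.054 -0.973]]
[[-560.87600866 -843.99210249]
 [-249.27307405 -567.23484208]]
```

```bash
R='[100,541,-446,0,0,0,-1.025]'; python3 -m crank "[[100,541,-446,0,0,0,-1.025],[100,541,-446,0,0,0,-1.025],[100,541,-446,0,0,0,-1.025],[100,541,-446,0,0,0,-1.025],[100,541,-446,0,0,0,-1.025],[100,541,-446,0,0,0,-1.025],[100,541,-446,0,0,0,-1.025],[100,541,-446,0,0,0,-1.025],[100,541,-446,0,0,0,-1.025],[100,541,-446,0,0,0,-1.025]]" 15
```

```text
clock: 1.1
eef_pos: [430.9, -130.8, 205.5]
eef_rot: [3.141, 0.0, 1.267]
wrist_force: [0.8, -1.0, 0.0]
finger_gap: 94.2
finger_force: 0.0
```

```bash
python3 - <<'E'
from h import *
c=optics.calibration("wrist"); p,d=optics.camera("wrist"); cv2.imwrite("pics/w1.png",p[:,:,::-1]); np.savez("pics/w1.npz",p=p,d=d,**c)
print(proj(c,tow([[-53,-48.5,34],[-62,-109,38],[0,-118,72]])).round(), manip.read_state()["eef_pos"])
E
```

```text
[[333. 109.]
 [323. 176.]
 [396. 190.]] [ 433.8146175  -126.00093545  205.38887309]
```

View pics/w1.png

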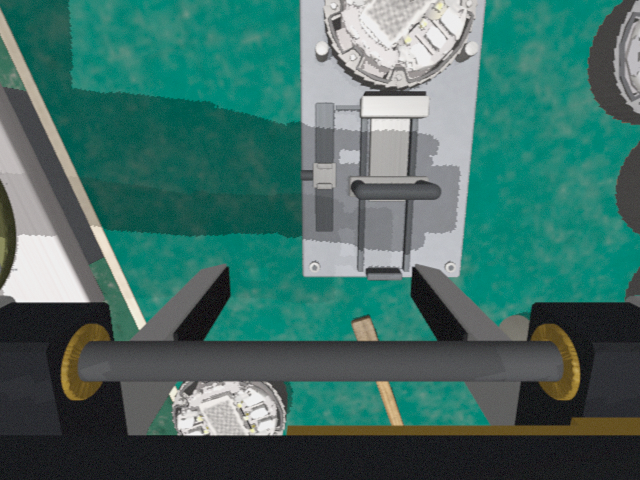

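The wrist view shows the pointer at about (347,108), the index block at (323,175) and the bar at (396,190), all matching the predictions. I'll zoom in to find the gap.

```bash
python3 - <<'E'
import cv2
p=cv2.imread("pics/w1.png"); cv2.imwrite("pics/w1c.png",cv2.resize(p[95:200,295:445],None,fx=5,fy=5,interpolation=cv2.INTER_NEAREST))
E
```

```text
(no output)
```

View pics/w1c.png

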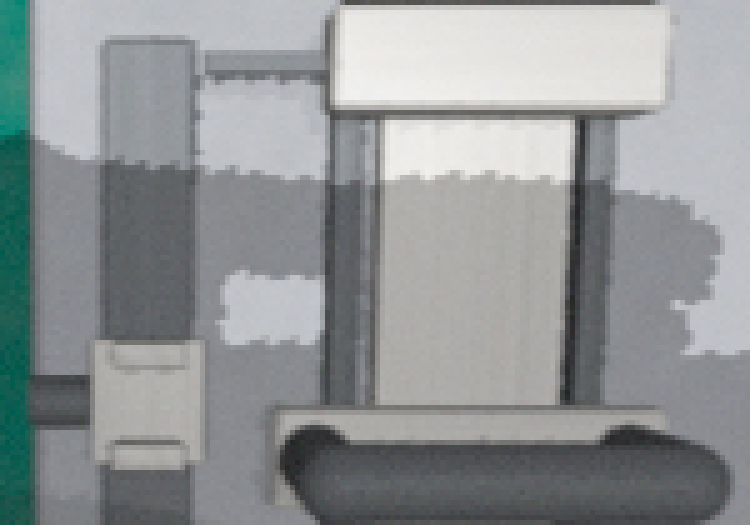

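The crop (5x, offset 295,95) shows the pointer blade centred at (205–325,63) and the rib tops centred at v≈357 and v≈455, u≈148. The gap is therefore at v≈406.

```bash
python3 - <<'E'
from h import *
c=np.load("pics/w1.npz")
for n,u,v,z in [("ptr",210,63,35),("rib1",148,357,38),("rib2",148,455,38),("gap",185,406,38),("barL",330,480,72),("barR",690,480,72)]:
    X=ray(c,[[295+u/5-.4,95+v/5-.4]],z); print(n,X.round(1),toj(X).round(1))
s=manip.read_state();T=s["eef_pos"];y=s["eef_rot"][2];print(T,y)
d=tow([[.6,37.7,0]])[0]-T; print("tool dx,dy",d[0]*np.cos(y)+d[1]*np.sin(y), d[0]*np.sin(y)-d[1]*np.cos(y))
E
```

```text
ptr [[476.5 -36.4  35. ]] [[-49.8 -47.2  35. ]]
rib1 [[450.2 -83.1  38. ]] [[-60.9 -99.6  38. ]]
rib2 [[ 444.8 -100.5   38. ]] [[ -60.8 -117.8   38. ]]
gap [[454.2 -93.8  38. ]] [[ -53.9 -108.6   38. ]]
barL [[ 473.9 -110.5   72. ]] [[ -30.  -118.6   72. ]]
barR [[ 532.7 -128.9   72. ]] [[  31.5 -118.6   72. ]]
[ 433.8146175  -126.00093545  205.38887309] 1.2706069612049646
tool dx,dy 182.8849089815124 65.04884546005529
```

```bash
python3 -m crank '[[100,183,65,0,0,0,0],[100,183,65,0,0,0,0],[100,183,65,0,0,0,0],[100,183,65,0,0,0,0],[100,183,65,0,0,0,0],[100,183,65,0,0,0,0],[100,183,65,0,0,0,0]]'; python3 - <<'E'
from h import *
s=manip.read_state();T=s["eef_pos"];y=s["eef_rot"][2];print(T,s["eef_rot"])
d=tow([[.6,37.7,0]])[0]-T; print("tool dx,dy",d[0]*np.cos(y)+d[1]*np.sin(y), d[0]*np.sin(y)-d[1]*np.cos(y))
E
```

```text
clock: 1.85
eef_pos: [546.4, 21.5, 205.3]
eef_rot: [-3.141, 0.0, 1.266]
wrist_force: [-0.1, -0.2, -0.1]
finger_gap: 93.9
finger_force: 0.0
[546.38731698  21.4618847  205.33234585] [-3.14117099e+00  2.98047729e-04  1.26604947e+00]
tool dx,dy 8.73367086243036 1.0754667618964824
```

```bash
python3 -m crank '[[100,8.7,1,40,0,0,0],[60,8.7,1,80,0,0,0],[60,8.7,1,118,0,0,0],[40,8.7,1,118,0,0,0],[15,8.7,1,118,0,0,0],[15,8.7,1,118,0,0,0],[15,8.7,1,118,0,0,0],[15,8.7,1,118,0,0,0],[15,8.7,1,118,0,0,0]]' 12
```

```text
clock: 2.75
eef_pos: [550.7, 30.3, 88.2]
eef_rot: [3.141, -0.0, 1.267]
wrist_force: [0.2, -0.5, -0.7]
finger_gap: 33.6
finger_force: 0.0
```

```bash
python3 -m crank '[[10,0,0,0,0,0,0],[10,0,0,0,0,0,0],[10,0,0,0,0,0,0],[10,0,0,0,0,0,0]]' 12
```

```text
clock: 3.15
eef_pos: [550.6, 30.3, 87.6]
eef_rot: [3.141, -0.0, 1.267]
wrist_force: [1.8, -1.0, 0.3]
finger_gap: 18.7
finger_force: 12.0
```

```bash
python3 -m crank '[[10,1.9,0,-8.6,0,0,0],[10,4.9,0,-17.2,0,0,0],[10,8.7,0,-25.3,0,0,0],[10,13.2,0,-33,0,0,0],[10,18.5,0,-40.2,0,0,0],[10,24.4,0,-46.9,0,0,0],[10,31,0,-53,0,0,0],[10,38.2,0,-58.3,0,0,0],[10,38.2,0,-58.3,0,0,0]]' 12
```

```text
clock: 4.05
eef_pos: [562.3, 67.7, 146.6]
eef_rot: [3.141, -0.001, 1.268]
wrist_force: [1.6, -2.9, 3.6]
finger_gap: 19.0
finger_force: 12.0
```

```bash
python3 -m crank '[[10,7.6,0,-4.6,0,0,0],[10,15.7,0,-8.4,0,0,0],[10,24.2,0,-11.4,0,0,0],[10,30,0,-12.9,0,0,0],[10,33.5,0,-13.6,0,0,0],[10,33.5,0,-13.6,0,0,0]]' 12; python3 - <<'E'
from h import *
T=np.array(manip.read_state()["eef_pos"]);print(toj(T))
E
```

```text
clock: 4.65
eef_pos: [572.2, 99.3, 159.7]
eef_rot: [3.141, -0.001, 1.267]
wrist_force: [3.3, -1.5, 4.4]
finger_gap: 19.1
finger_force: 12.0
[[  0.82823924 110.94718471 159.65588844]]
```

```bash
python3 -m crank '[[60,0,0,0,0,0,0],[60,0,0,0,0,0,0],[60,0,0,0,0,0,0],[60,0,0,0,0,0,0],[60,0,0,-40,0,0,0],[60,0,0,-80,0,0,0],[60,0,0,-80,0,0,0]]'; python3 - <<'E'
from h import *
p,d=optics.camera("top"); cv2.imwrite("pics/t2.png",p[:,:,::-1])
s=manip.read_state();T=s["eef_pos"];y=s["eef_rot"][2];print(T,s["eef_rot"],s["finger_gap"])
d=tow([[0,-118.4,0]])[0]-T; print("tool dx,dy",d[0]*np.cos(y)+d[1]*np.sin(y), d[0]*np.sin(y)-d[1]*np.cos(y))
E
```

```text
clock: 5.35
eef_pos: [573.4, 99.0, 244.8]
eef_rot: [3.134, -0.003, 1.267]
wrist_force: [0.5, -0.1, 0.8]
finger_gap: 56.8
finger_force: 0.0
[572.63708932  98.83380451 241.70478736] [ 3.13767955e+00 -1.79085171e-03  1.26679282e+00] 56.67220765566155
tool dx,dy -229.04856433941328 -1.4829487919146231
```

```bash
python3 -m crank '[[55,-229,-1.5,0,0,0,-1.57],[55,-229,-1.5,0,0,0,-1.57],[55,-229,-1.5,0,0,0,-1.57],[55,-229,-1.5,0,0,0,-1.57],[55,-229,-1.5,0,0,0,-1.57],[55,-229,-1.5,0,0,0,-1.57],[55,-229,-1.5,0,0,0,-1.57],[55,-229,-1.5,0,0,0,-1.57],[55,-229,-1.5,0,0,0,-1.57],[55,-229,-1.5,0,0,0,-1.57]]'; python3 -m crank '[[55,0,0,0,0,0,-0.3],[55,0,0,0,0,0,-0.3],[55,0,0,0,0,0,-0.3]]'; python3 - <<'E'
from h import *
s=manip.read_state();T=s["eef_pos"];y=s["eef_rot"][2];print(T,s["eef_rot"],s["finger_gap"],s["joints"])
print("yaw goal",YAW+np.pi)
d=tow([[0,-118.4,0]])[0]-T; print("tool dx,dy",d[0]*np.cos(y)+d[1]*np.sin(y), d[0]*np.sin(y)-d[1]*np.cos(y))
c=optics.calibration("wrist"); p,d=optics.camera("wrist"); cv2.imwrite("pics/w2.png",p[:,:,::-1]); np.savez("pics/w2.npz",p=p,d=d,**c)
E
```

```text
clock: 6.4
eef_pos: [501.5, -119.2, 238.0]
eef_rot: [-3.141, -0.002, 2.716]
wrist_force: [-0.1, 0.3, 0.4]
finger_gap: 51.3
finger_force: 0.0
clock: 6.7
eef_pos: [501.5, -119.2, 238.1]
eef_rot: [3.141, -0.002, 3.012]
wrist_force: [0.3, 0.4, -0.7]
finger_gap: 51.9
finger_force: 0.0
[ 501.5260265  -119.18280323  238.12232539] [ 3.14119865e+00 -1.90639440e-03  3.01241422e+00] 51.879027789284244 [-3.04401702e-01  1.99428956e-01  1.56961674e+00  5.67232049e-05
  1.37449284e+00 -1.74603034e+00]
yaw goal 2.8370798230065866
tool dx,dy -1.1336793068076731 0.061361489939583846
```

View pics/w2.png

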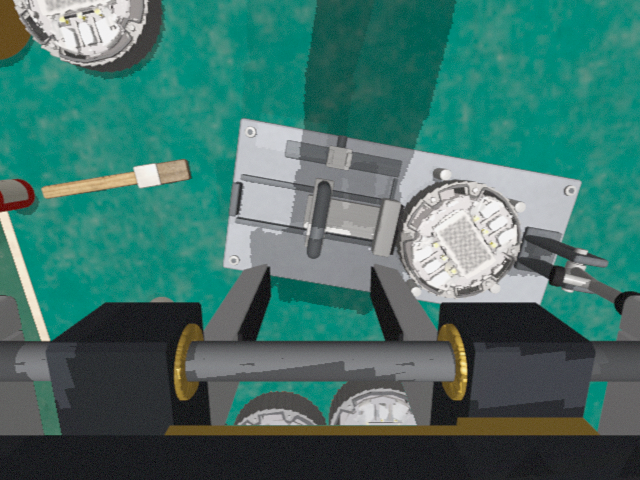

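The lever is up (black ball at (628,303)), the stud is seated, the bar is at (318,220) and the index at (340,155). I'll correct the yaw and descend around the bar.

```bash
python3 -m crank '[[55,-1,0,30,0,0,0.175],[55,-1,0,60,0,0,0.175],[55,-1,0,90,0,0,0.175],[55,-1,0,120,0,0,0.175],[55,-1,0,145,0,0,0.175],[55,-1,0,165,0,0,0.175],[55,-1,0,182,0,0,0.175],[55,-1,0,182,0,0,0.175]]' 30;  python3 - <<'E'
from h import *
s=manip.read_state();T=s["eef_pos"];print(toj(T),s["eef_rot"],s["wrist_force"])
E
```

```text
clock: 7.55
eef_pos: [501.5, -119.0, 55.0]
eef_rot: [-3.142, -0.004, 2.831]
wrist_force: [0.3, 0.9, 0.3]
finger_gap: 52.1
finger_force: 0.0
[[  -1.17318261 -118.49798882   54.9931698 ]] [-3.1415729  -0.00436836  2.83060226] [0.29507547 0.93461991 0.34131998]
```

```bash
python3 -m crank '[[5,0,0,0,0,0,0],[5,0,0,0,0,0,0],[5,0,0,0,0,0,0],[5,0,0,0,0,0,0],[5,0,0,0,0,0,0],[5,0,0,0,0,0,0],[5,0,0,0,0,0,0],[5,0,0,0,0,0,0]]' 35;  python3 - <<'E'
from h import *
s=manip.read_state();T=s["eef_pos"];print(toj(T),s["eef_rot"],s["wrist_force"],s["finger_force"])
E
```

```text
clock: 8.35
eef_pos: [502.7, -120.7, 57.7]
eef_rot: [-3.14, 0.0, 2.835]
wrist_force: [-4.4, -10.2, 2.7]
finger_gap: 13.0
finger_force: 35.0
[[   0.51146899 -119.73544133   57.71526622]] [-3.13961170e+00  4.62302038e-04  2.83463115e+00] [ -4.3679985  -10.20903273   2.66347548] 34.99945968389511
```

```bash
python3 -m crank '[[5,0,-8,0,0,0,0],[5,0,-16,0,0,0,0],[5,0,-24,0,0,0,0],[5,0,-32,0,0,0,0],[5,0,-40,0,0,0,0],[5,0,-46,0,0,0,0],[5,0,-52,0,0,0,0],[5,0,-56,0,0,0,0],[5,0,-58,0,0,0,0],[5,0,-58,0,0,0,0]]' 35;  python3 - <<'E'
from h import *
s=manip.read_state();T=s["eef_pos"];print(toj(T),s["eef_rot"],s["wrist_force"],s["finger_force"])
c=optics.calibration("wrist"); p,d=optics.camera("wrist"); np.savez("pics/w3.npz",p=p,d=d,**c)
q=proj(c,tow([[-52,-108.6,36]]))[0]; print(q)
u,v=np.clip(q.astype(int)-60,0,None); print(u,v)
cv2.imwrite("pics/w3c.png",cv2.resize(p[v:v+120,u:u+130,::-1],None,fx=5,fy=5,interpolation=cv2.INTER_NEAREST))
E
```

```text
clock: 9.35
eef_pos: [485.8, -174.3, 57.7]
eef_rot: [3.14, 0.001, 2.835]
wrist_force: [4.8, 8.7, 2.5]
finger_gap: 12.8
finger_force: 35.0
[[   0.43639877 -175.91743935   57.66192824]] [3.13987021e+00 7.85561684e-04 2.83452516e+00] [4.78171897 8.72974041 2.5135273 ] 34.99924421310425
[442.24649597 174.8947837 ]
382 114
```

View pics/w3c.png

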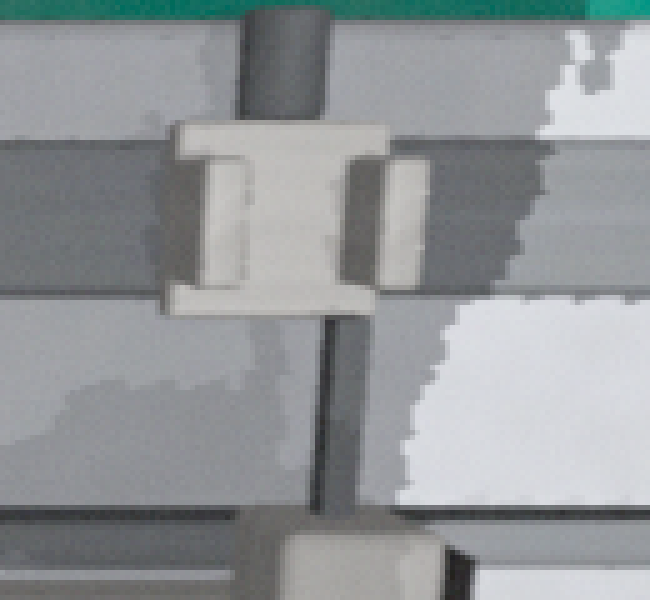

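The crop (5x, offset 382,114) shows the rib tops at u≈219 and u≈400 (v 285). The pointer top is at u≈348 (v 322), just short of the gap centre on the stud side.

```bash
python3 - <<'E'
from h import *
c=np.load("pics/w3.npz")
for n,u,v,z in [("ptr",348,322,34),("ptr",348,322,37),("ribL",219,285,38),("ribR",400,285,38),("ribL",225,162,38),("ribR",407,162,38)]:
    X=ray(c,[[382+u/5-.4,114+v/5-.4]],z); print(n,z,toj(X).round(1))
E
```

```text
ptr 34 [[ -50.1 -102.9   34. ]]
ptr 37 [[ -50.4 -103.9   37. ]]
ribL 38 [[ -54.5 -118.5   38. ]]
ribR 38 [[-54.4 -99.   38. ]]
ribL 38 [[ -67.3 -118.7   38. ]]
ribR 38 [[-67.3 -99.4  38. ]]
```

```bash
python3 -m crank '[[5,0,-2.5,0,0,0,0],[5,0,-5,0,0,0,0],[5,0,-5,0,0,0,0],[5,0,-5,0,0,0,0],[5,0,-5,0,0,0,0]]' 35;  python3 - <<'E'
from h import *
s=manip.read_state();T=s["eef_pos"];print(toj(T),s["eef_rot"],s["wrist_force"],s["finger_force"])
c=optics.calibration("wrist"); p,d=optics.camera("wrist"); np.savez("pics/w4.npz",p=p,d=d,**c)
q=proj(c,tow([[-52,-108.6,36]]))[0]; print(q)
u,v=np.clip(q.astype(int)-60,0,None); print(u,v)
cv2.imwrite("pics/w4c.png",cv2.resize(p[v:v+120,u:u+130,::-1],None,fx=5,fy=5,interpolation=cv2.INTER_NEAREST))
E
```

```text
clock: 9.9
eef_pos: [484.4, -178.8, 57.7]
eef_rot: [3.14, 0.001, 2.835]
wrist_force: [5.0, 8.6, 2.8]
finger_gap: 13.2
finger_force: 35.0
[[   0.4469639  -180.65979162   57.65481148]] [3.13979697e+00 7.99416477e-04 2.83478441e+00] [4.96699562 8.59292038 2.82725941] 34.99916195869446
[450.95217061 174.91406649]
390 114
```

View pics/w4c.png

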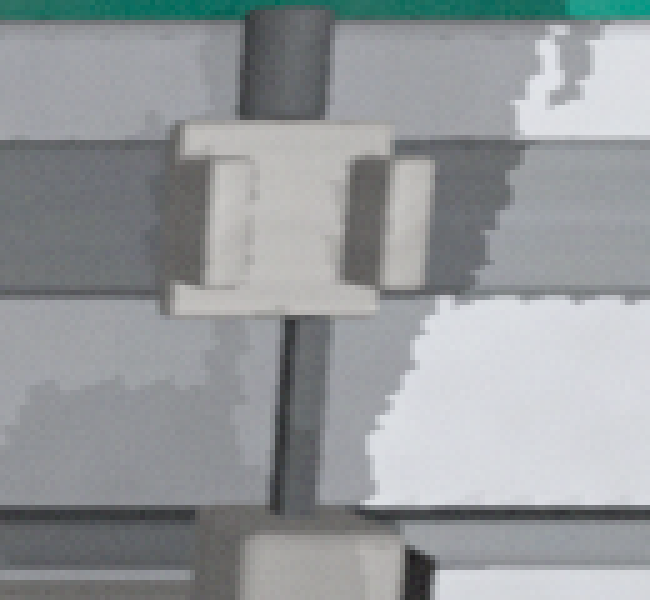

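The crop (offset 390,114) shows the pointer top face at u≈298–330 (centre 314, v 322). The ribs are at u≈222 and u≈404 (v 285), so the pointer is nearly centred.

```bash
python3 - <<'E'
from h import *
c=np.load("pics/w4.npz")
for n,u,v,z in [("ptr",314,322,34),("ptr",314,322,37),("ribL",222,285,38),("ribR",404,285,38)]:
    X=ray(c,[[390+u/5-.4,114+v/5-.4]],z); print(n,z,toj(X).round(1))
E
```

```text
ptr 34 [[ -50.2 -107.    34. ]]
ptr 37 [[ -50.4 -108.    37. ]]
ribL 38 [[ -54.5 -118.6   38. ]]
ribR 38 [[-54.4 -99.   38. ]]
```

```bash
python3 -m crank '[[5,0,-1,0,0,0,0],[5,0,-1,0,0,0,0],[5,0,-1,0,0,0,0],[5,0,-1,0,0,0,0],[5,0,-1,0,0,0,0],[5,0,-1,0,0,0,0]]' 35;  python3 - <<'E'
from h import *
print(toj(manip.read_state()["eef_pos"]))
p,d=optics.camera("scene"); cv2.imwrite("pics/s5c.png",cv2.resize(p[160:310,250:450,::-1],None,fx=4,fy=4,interpolation=cv2.INTER_CUBIC))
E
```

```text
clock: 10.55
eef_pos: [484.1, -179.7, 57.6]
eef_rot: [3.14, 0.001, 2.835]
wrist_force: [3.9, 7.8, 2.6]
finger_gap: 12.9
finger_force: 35.0
[[   0.44331493 -181.62679189   57.64879808]]
```

View pics/s5c.png

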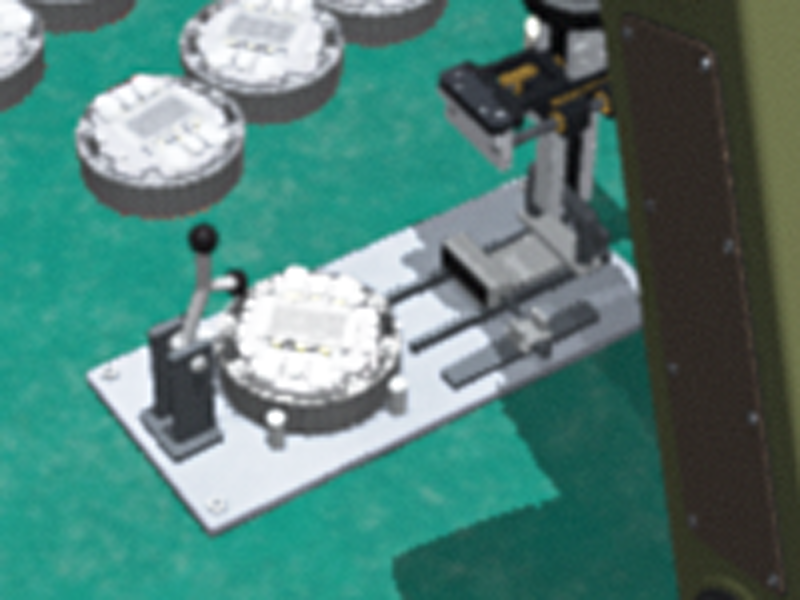

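The lever stands up (ball at (203,238)), the stud is in its nest, and the jaw is pulled out and held. I'm handing it in.

```bash
python3 -c "
from cell import manip
print(manip.sign_off())"
```

```text
the job is handed in; nothing more can be done
None
```

The job is handed in at about 10.6 s: the lever is up, the stud is still in its nest, and the gripper is holding the jaw by its handle at 35 N with the pointer measured within about 1 mm of the index gap's middle; the judge gave no verdict.

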